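# Refit the washed hob knob on its keyed spindle

### The job

Put the washed control knob back on the hob: pick the large oblong knob from the chopping board (the same as the one still fitted on the hob) and set it over the tip of the bare spindle, about an eighth of a turn out of line with the spindle's key. Then turn it slowly on the spindle, pressing lightly, until it lines up with the key and drops fully home, and let go of it.

Things in the scene. Friction and masses are not known exactly. Their poses are not given: they have to be found in the camera images.
- knob_center (a point): The loose knob: the large black oblong one standing upright on the white board, 64 mm long (x, white line on top), 36 wide (y, flat sides to grip), 50 high (z up), 0.09 kg; round flange at its foot 68 across, 3 thick. Point: its centre, 25 mm above its underside. Slot in the underside along x: 46 long, 16 wide, 36 deep, same either way round. Nearby: a small oblong knob (44 long), a round knob, a cap.
- spindle_foot (a point): The bare upright spindle at the front of the white hob; it does not turn. Dark steel on a flat steel disc 74 mm across. Point: on its axis on top of the disc, 72 mm above the table, where the knob's underside rests when home; z up. Its key is a rib across the axis along this x: 40 mm long, 9 wide, rounded top 16 high. The knob's slot fits over it either way round.
- spindle_tip (a point): Tip of the spindle: a round pin 12 mm in diameter rises from the middle of the key to this rounded tip, 28 mm above the disc; axes as spindle_foot. Turned more than about 15 degrees out of line with the key, the knob stays up on the key, underside 16 mm above the disc, with only the pin in its slot; in line it drops those 16 mm by its own weight.
- fitted: The hob's other control: an identical knob already fitted, fixed, 140 mm to the left or right of the bare spindle. Origin: centre of its underside, on the hob's top 70 mm above the table; it stands 52 mm above that.
Things that resemble listed ones, but are neither listed nor needed, are in the scene too. What is shaped like the part that bears knob_center but blue or green is not meant.

How it is judged:
By the outcome, as a careful person would: the job done as asked, in the order asked, and still so for the second after the job is handed in, with the robot touching nothing.
It also fails if it takes over 45 s, if anything falls off the work surface, if the arm or the gripper's body presses on something with over 40 N, if the wrist force passes 120 N, or if a joint passes its speed limit or range.

### The arm

A 6-joint arm with a two-finger parallel gripper is mounted at the origin on the work surface. World frame = base frame: x ahead of the robot, y to its left, z up, the work surface at z = 0. Lengths are in m, angles in rad, forces in N, time in s.
With the tool pointing down it reaches from about 0.3 to 0.775 m from the base axis. Payload 14.6 kg.
Tool frame: the origin (TCP) lies on the centre line of the jaws, within the pads' length; the fingertips stand 19 mm ahead of it and the grasp point (between the pads) is the TCP; z points along the fingers, y is the direction in which the jaws open and shut (so a half turn about z gives the same grasp; the last joint's range is limited). The gripper opens to 94 mm and grips with 3 to 60 N. Pads are 16 mm wide; open, the fingers measure 119 mm over their backs; the gripper's body (75 mm by 177 mm) begins 78 mm behind the grasp point.
Start: joints at [1.072, 0.3, 1.521, -0, 1.321, -0.067], TCP at [0.23, 0.5, 0.224] pointing down, gripper open.
Joint ranges: [-3.03, 3.03], [-0.79, 2.21], [0.23, 2.52], [-1.04, 4.18], [0, 3.07], [-2.55, 2.55]. Speed limits (rad/s): [2.22, 2.22, 2.57, 3.14, 3.14, 3.14].

### API

Orientations are given as [roll, pitch, yaw] about the fixed x, y, z axes, in that order (R = Rz(yaw) Ry(pitch) Rx(roll)).
In Python, from station import ctrl gives the robot as it stands. The module is installed in compiled form; this text tells all that it offers.
- The arm moves only by the shell command python3 -m creep 'ROWS' [FORCE]. ROWS is a JSON object of lists of equal length, an entry for each row: "translation": the shift along the world's x, y, z in mm, a list of three; "yaw": the turn about the world's z in rad; "gripper": the closure in counts, from 0 (fully open) to 255 (shut). A call has 1 to 5 rows; each row is the pose to reach, as a shift and turn from the pose measured when the call began; what a row does not reach only later rows make up. A row lasts 1/12 s, in which the tool goes at most 41.7 mm and 7.16 degrees, less where a joint would pass 70% of its speed; a pose out of reach is approached as far as the arm can. A call with a gripper value outside its range is refused whole. The fingers move at their own pace and stop on an object; FORCE is the grip in N (left out, the last holds). Time passes only in rows, so rows that repeat a pose let the fingers close. It gives the time, the measured TCP pose, the force and the opening at its end, in the units of the state.
- ctrl.get_obs(): the state, without advancing time (a new reading comes with each control period).
- ctrl.camera(name): name is "side" or "top"; returns a dict with "pixels" (400x640x3 uint8, red, green, blue), "depth" (400x640 float32, m along the optical axis (not along the pixel's ray), 0 where there is no reading), "fx", "fy", "cx", "cy" (pixels), "dist" ([k1, k2, p1, p2, k3] as OpenCV has them; the pictures are not rectified), "R" (3x3) and "t" (3): a world point X has camera coordinates R X + t. Camera axes: x right, y down, z forward; pixel columns grow to the right and rows downward; lengths in m; the calibration is good to about 2 mm. A picture is of the moment at which its call begins.
- ctrl.hand_in(): hands the job in, once; it reports no verdict.
The state is a dict: "time_s": time; "qpos": joint angles; "joint_vel": joint speeds; "tau": joint torques, N m; "ee_pos": TCP position; "eef_rot": TCP orientation; "force": force on the tool from outside, world axes, zero at the start; "moment": the same for the moment, N m; "grip_width": finger opening in m.
Only numpy, scipy, OpenCV 4.12 (cv2) and the standard library are available. Lean on these libraries where they do the work, as an engineer would, in place of code of your own. Each camera call takes 0.05 s, during which the arm holds its last target. There are 200 camera calls.

## Working session

There is one attempt and no reset: what is moved stays moved. The work goes in short steps, Python scripts to look and compute and a shell command to move; the robot and the scene stay as the last step left them, time stands still between calls to the robot, and variables do not carry over. Pictures are saved under pics/ and viewed, about 8 in all and at most 12, crops included, and the job is handed in when it is done.

```bash
mkdir -p pics; cat > h.py <<'E'
import numpy as np, cv2, pickle
from station import ctrl
def snap(n):
    c=ctrl.camera(n); K=np.array([[c['fx'],0,c['cx']],[0,c['fy'],c['cy']],[0,0,1.]])
    c['K']=K; c['d']=np.array(c['dist'],float); c['R']=np.array(c['R']); c['t']=np.array(c['t']); return c
def cloud(c):
    h,w=c['depth'].shape; u,v=np.meshgrid(np.arange(w),np.arange(h))
    p=cv2.undistortPoints(np.stack([u,v],-1).reshape(-1,1,2).astype(np.float64),c['K'],c['d']).reshape(h,w,2)
    z=c['depth'][...,None]; P=np.concatenate([p*z,z],-1)
    W=(P-c['t'])@c['R']; W[c['depth']==0]=np.nan; return W
def atz(c,uv,z):
    p=cv2.undistortPoints(np.array(uv,float).reshape(-1,1,2),c['K'],c['d']).reshape(-1,2)
    d=np.c_[p,np.ones(len(p))]@c['R']; o=-c['R'].T@c['t']; return o+d*((z-o[2])/d[:,2])[:,None]
def proj(c,X): return cv2.projectPoints(np.array(X,float).reshape(-1,3),cv2.Rodrigues(c['R'])[0],c['t'],c['K'],c['d'])[0].reshape(-1,2)
def save(f,im,s=1): cv2.imwrite('pics/'+f,cv2.resize(np.ascontiguousarray(im[...,::-1]),None,fx=s,fy=s,interpolation=cv2.INTER_CUBIC))
E
python3 - <<'E'
from h import *
for n in('top','side'):
    c=snap(n); save(n+'0.png',c['pixels'],1.25); pickle.dump(c,open(n+'.pkl','wb')); print(n,-c['R'].T@c['t'],c['R'][2])
o=ctrl.get_obs(); print(o['ee_pos'],o['eef_rot'],o['time_s'],o['grip_width'])
E
```

```text
top [ 0.17522758 -0.10301723  1.35031961] [ 0.19877027  0.01311353 -0.97995837]
side [ 0.20364029 -1.14306725  1.05742784] [ 0.15893956  0.72771971 -0.6672048 ]
[0.23010824 0.49931795 0.22395431] [-3.14058171e+00 -2.79225812e-05  2.70977873e+00] 0.1 0.09447660150175315
```

View pics/top0.png

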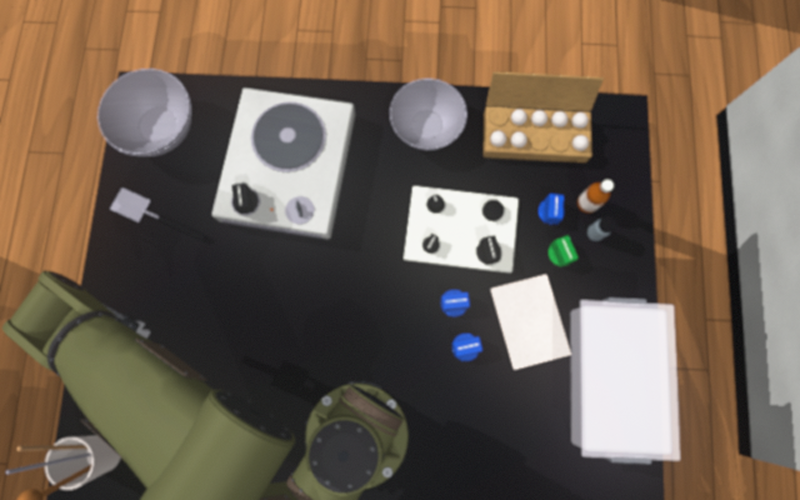

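View pics/side0.png

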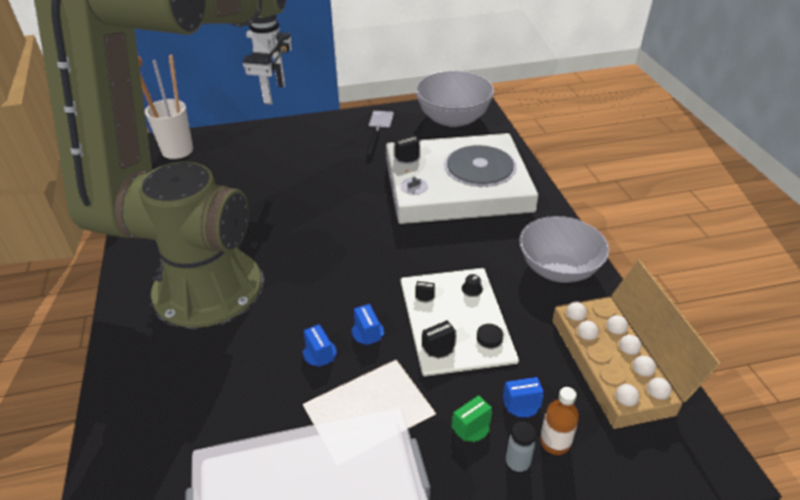

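Top picture: on the board there are four black items, at (435,203), (493,210), (431,243) and (489,250) in the viewed scale. The last one (side view (438,338)) is the largest oblong and looks like the fitted knob at (244,198). The bare spindle is at (300,209). I'll measure these and confirm with one crop.

```bash
python3 - <<'E'
from h import *
T=pickle.load(open('top.pkl','rb'));S=pickle.load(open('side.pkl','rb'))
a=lambda c,x,y,w,h:cv2.resize(c['pixels'][y:y+h,x:x+w],(400,300),interpolation=cv2.INTER_CUBIC)
im=np.vstack([np.hstack([a(T,355,170,72,54),a(S,310,230,80,60)]),np.hstack([a(T,175,135,96,72),a(S,300,100,80,60)])])
save('crops.png',im)
for n,c,boxes in(('T',T,dict(k=(365,180,50,40),f=(180,140,30,35),s=(222,150,40,35))),('S',S,dict(k=(325,245,50,50),f=(308,105,35,30),s=(315,135,35,25)))):
    W=cloud(c)
    for b,(x,y,w,h) in boxes.items():
        P=W[y:y+h,x:x+w].reshape(-1,3); z=P[:,2]
        print(n,b,'z hist',np.round(np.nanpercentile(z,[1,10,30,50,70,90,97,99.5]),4))
        zt=np.nanpercentile(z,99); Q=P[z>zt-.006]
        m=Q[:,:2].mean(0); r=cv2.minAreaRect(Q[:,:2].astype(np.float32)*1000)
        print('   top pts',len(Q),m,Q[:,2].mean(),r)
E
```

```text
T k z hist [-0.0037  0.0009  0.0101  0.0125  0.0151  0.0594  0.0646  0.0668]
   top pts 190 [ 0.47322494 -0.30746234] 0.06327686832507923 ((473.12060546875, -307.92047119140625), (63.370914459228516, 35.88658142089844), 14.603819847106934)
T f z hist [0.0642 0.0676 0.0701 0.0725 0.0874 0.1222 0.1249 0.127 ]
   top pts 178 [0.5579195  0.31291343] 0.12298459887949 ((558.1429443359375, 312.41644287109375), (62.69023132324219, 36.433231353759766), 15.129563331604004)
T s z hist [0.051  0.0666 0.0693 0.0709 0.0723 0.0748 0.0788 0.0985]
   top pts 30 [0.54212481 0.17609564] 0.09278185980369984 ((543.6727905273438, 176.39117431640625), (35.179161071777344, 9.906209945678711), 14.323882102966309)
S k z hist [-0.0021  0.0021  0.0114  0.0133  0.0157  0.06    0.0639  0.0662]
   top pts 254 [ 0.47366968 -0.31314501] 0.06305611888871568 ((473.68310546875, -312.3705139160156), (65.60946655273438, 37.860511779785156), 16.984682083129883)
S f z hist [-0.0019  0.0017  0.0686  0.0727  0.0849  0.1214  0.1255  0.1274]
   top pts 111 [0.56010195 0.3110607 ] 0.12424196542822974 ((560.4393920898438, 312.1466064453125), (65.10594940185547, 43.7086067199707), 6.3531317710876465)
S s z hist [0.0535 0.0672 0.0695 0.0708 0.0725 0.0753 0.0859 0.0963]
   top pts 25 [0.54426448 0.17003115] 0.09224913334686428 ((545.2615356445312, 169.8484649658203), (38.378456115722656, 10.782526969909668), 15.212508201599121)
```

View pics/crops.png

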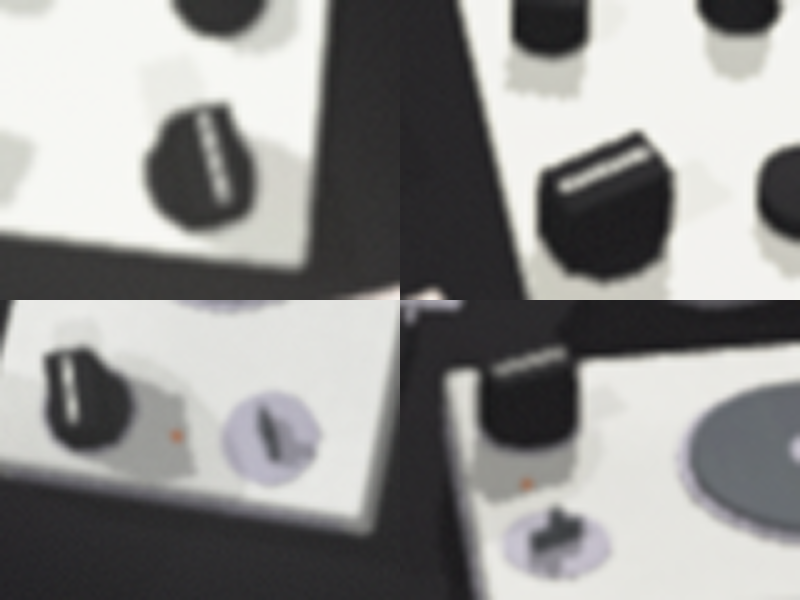

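The crops confirm it: the large oblong knob with a white line and round flange, at top px ~(391,200) and side px ~(350,270), measured 63–65 x 36–38 mm with its top at z ≈ 0.063. The small oblong, round knob, cap and the blue and green lookalikes don't fit. Next I'll refine using the white line and the disc in both views.

```bash
python3 - <<'E'
from h import *
T=pickle.load(open('top.pkl','rb'));S=pickle.load(open('side.pkl','rb'))
def tri(u,v):
    f=lambda c,p:cv2.undistortPoints(np.array(p,float).reshape(1,1,2),c['K'],c['d']).reshape(2,1)
    X=cv2.triangulatePoints(np.c_[T['R'],T['t']],np.c_[S['R'],S['t']],f(T,u),f(S,v)); return (X[:3]/X[3]).ravel()
def blob(m,x,y):
    n,l,s,ce=cv2.connectedComponentsWithStats(m.astype(np.uint8)); 
    i=min(range(1,n),key=lambda i:np.hypot(*(ce[i]-[x,y]))-.02*s[i,4]); return l==i
def line(c,x,y,r=9):
    g=c['pixels'].astype(int).min(2); P=g[y-r:y+r+1,x-r:x+r+1]
    m=np.zeros(g.shape,bool); m[y-r:y+r+1,x-r:x+r+1]=P>90
    b=blob(m,x,y); v,u=np.nonzero(b); w=(g[v,u]-60.); 
    ce=np.array([(u*w).sum(),(v*w).sum()])/w.sum(); d=np.linalg.svd(np.c_[u,v]-ce,full_matrices=0)[2][0]
    return ce,d,len(u)
for n,t,s in(('knob',(393,198),(350,264)),('fit',(191,157),(326,113))):
    a=line(T,*t);b=line(S,*s); X=tri(a[0],b[0]); print(n,a,b,'X',X)
    for c,l in((T,a),(S,b)):
        q=atz(c,[l[0]-5*l[1],l[0]+5*l[1]],X[2]); e=q[1]-q[0]; print('  yaw',np.degrees(np.arctan(e[1]/e[0])),'ctr',atz(c,l[0],X[2]))
for nm,c,(x,y,r) in(('T',T,(240,168,16)),('S',S,(331,149,16))):
    p=c['pixels'].astype(int); sat=p[...,2]-(p[...,0]+p[...,1])/2
    print(nm,p[y-1:y+1,x-14:x+15].tolist()[0][::3])
    W=cloud(c)[y-r:y+r,x-r:x+r].reshape(-1,3); Q=W[(W[:,2]>.080)]; 
    m=np.median(Q[:,:2],0); d=np.linalg.svd(Q[:,:2]-Q[:,:2].mean(0),full_matrices=0)[2][0]; print('key',Q.mean(0),len(Q),np.degrees(np.arctan(d[1]/d[0])),Q[:,2].max())
    M=np.zeros(sat.shape,bool); M[y-r:y+r,x-r-5:x+r+5]=(sat>8)[y-r:y+r,x-r-5:x+r+5]
    ct=cv2.findContours(M.astype(np.uint8),0,1)[0]; ct=max(ct,key=cv2.contourArea); h=cv2.convexHull(ct)
    q=atz(c,h.reshape(-1,2),.072)[:,:2]; ce,R=cv2.minEnclosingCircle((q*1000).astype(np.float32)); el=cv2.fitEllipse((q*1000).astype(np.float32)); print('disc',ce,R,el, M.sum())
E
```

```text
knob (array([396.77949344, 195.05608789]), array([0.60834976, 0.79366905]), 164) (array([348.24426145, 258.78502316]), array([ 0.98379882, -0.179276  ]), 159) X [ 0.47010032 -0.31521439  0.0907821 ]
  yaw 38.44192125093508 ctr [[ 0.47592524 -0.31555611  0.0907821 ]]
  yaw -0.2055066424483515 ctr [[ 0.46420516 -0.31621843  0.0907821 ]]
fit (array([191.20601192, 155.71184245]), array([0.1385228 , 0.99035925]), 56) (array([325.60882353, 111.78235294]), array([-0.96712627,  0.25429663]), 32) X [0.56020897 0.31461563 0.12327264]
  yaw 14.181996207988872 ctr [[0.55893005 0.31459866 0.12327264]]
  yaw 11.72131701647156 ctr [[0.56151342 0.31505948 0.12327264]]
T [[208, 209, 206], [176, 172, 184], [185, 182, 195], [181, 179, 192], [98, 100, 106], [109, 109, 115], [149, 147, 158], [182, 179, 192], [180, 177, 189], [222, 222, 219]]
key [0.54297897 0.17596643 0.09029366] 41 17.39948056190908 0.10209037610445441
disc (543.3694458007812, 175.59237670898438) 34.21193313598633 ((543.1057739257812, 175.75938415527344), (66.92153930664062, 67.4459228515625), 20.584091186523438) 309
S [[220, 219, 214], [212, 210, 213], [199, 195, 206], [107, 107, 112], [67, 69, 72], [85, 86, 90], [127, 125, 132], [196, 191, 202], [200, 195, 204], [230, 229, 225]]
key [0.54366207 0.16962407 0.08792395] 48 19.424777146154714 0.10562748040832294
disc (558.5182495117188, 168.6351776123047) 23.52967071533203 ((560.298828125, 167.8393096923828), (26.059654235839844, 45.85478210449219), 151.67233276367188) 60
```

```bash
python3 - <<'E'
from h import *
T=pickle.load(open('top.pkl','rb'));S=pickle.load(open('side.pkl','rb'))
def tri(u,v):
    f=lambda c,p:cv2.undistortPoints(np.array(p,float).reshape(1,1,2),c['K'],c['d']).reshape(2,1)
    X=cv2.triangulatePoints(np.c_[T['R'],T['t']],np.c_[S['R'],S['t']],f(T,u),f(S,v)); return (X[:3]/X[3]).ravel()
def line(c,p0,p1):
    g=c['pixels'].astype(int).min(2); m=np.zeros(g.shape,np.uint8); cv2.line(m,p0,p1,1,5)
    v,u=np.nonzero(m); w=np.clip(g[v,u]-70.,0,None); ce=np.array([(u*w).sum(),(v*w).sum()])/w.sum()
    q=(np.c_[u,v]-ce)*np.sqrt(w)[:,None]; return ce,np.linalg.svd(q,full_matrices=0)[2][0]
for n,t,s in(('knob',((392,191),(395,205)),((343,267),(358,261))),('fit',((190,150),(193,163)),((320,115),(332,110)))):
    a=line(T,*t);b=line(S,*s); X=tri(a[0],b[0]); print(n,a[0],b[0],'X',X)
    for c,l in((T,a),(S,b)):
        q=atz(c,[l[0]-5*l[1],l[0]+5*l[1]],X[2]); e=q[1]-q[0]; print('  yaw',np.degrees(np.arctan(e[1]/e[0])),'ctr',atz(c,l[0],X[2]))
dc=[]
for nm,c,(x,y) in(('T',T,(240,168)),('S',S,(331,149))):
    p=c['pixels'].astype(int); sat=p[...,2]-(p[...,0]+p[...,1])/2
    M=np.zeros(sat.shape,np.uint8); M[y-18:y+19,x-21:x+22]=(sat>1)[y-18:y+19,x-21:x+22]
    M=cv2.morphologyEx(M,cv2.MORPH_OPEN,np.ones((3,3)))
    ct=max(cv2.findContours(M,0,1)[0],key=cv2.contourArea); h=cv2.convexHull(ct)
    q=(atz(c,h.reshape(-1,2),.072)[:,:2]*1000).astype(np.float32); print(nm,cv2.minEnclosingCircle(q),cv2.fitEllipse(q))
    E=cv2.fitEllipse(h); dc.append(E[0])
print('disc tri',dc,tri(*dc))
E
```

```text
knob [392.84183549 196.92482304] [350.81244708 263.25762066] X [ 0.47507921 -0.30810545  0.06247322]
  yaw 13.398240068690889 ctr [[ 0.47608301 -0.30817201  0.06247322]]
  yaw 15.24747824961957 ctr [[ 0.47406556 -0.30826492  0.06247322]]
fit [191.18951268 155.58335708] [325.637852   111.71054355] X [0.56041241 0.31461252 0.12356435]
  yaw 13.401124018093311 ctr [[0.55924293 0.31459694 0.12356435]]
  yaw 13.200072028610428 ctr [[0.56160538 0.31501909 0.12356435]]
T ((543.2577514648438, 175.7257080078125), 37.48443603515625) ((543.38720703125, 175.73252868652344), (74.06855010986328, 74.63395690917969), 107.52383422851562)
S ((544.3151245117188, 176.5773468017578), 36.53903579711914) ((544.1619262695312, 176.32460021972656), (70.4366455078125, 72.58470916748047), 172.5640869140625)
disc tri [(239.3404541015625, 167.70913696289062), (330.67041015625, 148.35647583007812)] [0.54362285 0.17570719 0.07194235]
```

Measurements, all consistent with the text:

| Point | Position | Check |
|---|---|---|
| Knob axis | (0.475, -0.309) | top at z 0.0625, so the underside is at about 0.0125 and the centre at about 0.0375; yaw about 14.3° |
| Spindle | (0.5437, 0.1759), disc z 0.072 | disc about 74 mm across; key yaw about 16° |
| Fitted knob | (0.560, 0.3146) | 140 mm from the spindle |

Moving now.

```bash
python3 -m creep '{"translation":[[12,-38,0],[23,-77,0],[35,-115,0],[47,-154,0],[58,-192,0]],"yaw":[-0.117,-0.234,-0.351,-0.468,-0.585],"gripper":[0,0,0,0,0]}' 15
python3 -m creep '{"translation":[[12,-38,0],[23,-77,0],[35,-115,0],[47,-154,0],[58,-192,0]],"yaw":[-0.117,-0.234,-0.351,-0.468,-0.585],"gripper":[0,0,0,0,0]}'
python3 -m creep '{"translation":[[12,-38,0],[23,-77,0],[35,-115,0],[47,-154,0],[58,-192,0]],"yaw":[-0.117,-0.234,-0.351,-0.468,-0.585],"gripper":[0,0,0,0,0]}'
python3 -m creep '{"translation":[[12,-38,0],[23,-77,0],[35,-115,0],[47,-154,0],[58,-192,0]],"yaw":[-0.117,-0.234,-0.351,-0.468,-0.585],"gripper":[0,0,0,0,0]}'
```

```text
time_s: 0.52
ee_pos: [0.288, 0.3054, 0.2236]
eef_rot: [-3.14, 0.0, 2.12]
force: [0.4, -0.2, -0.5]
grip_width: 0.0942
time_s: 0.93
ee_pos: [0.3459, 0.1115, 0.2237]
eef_rot: [-3.14, 0.0, 1.529]
force: [1.5, 0.4, 1.0]
grip_width: 0.0943
time_s: 1.35
ee_pos: [0.4039, -0.0827, 0.2237]
eef_rot: [-3.141, -0.0, 0.938]
force: [0.4, 0.3, -0.5]
grip_width: 0.0939
time_s: 1.77
ee_pos: [0.462, -0.2769, 0.2233]
eef_rot: [-3.14, 0.0, 0.347]
force: [-0.2, 0.9, 0.3]
grip_width: 0.094
```

```bash
python3 -m creep '{"translation":[[13,-32,0],[13,-32,-36],[13,-32,-72],[13,-32,-108],[13,-32,-108]],"yaw":[-0.097,-0.097,-0.097,-0.097,-0.097],"gripper":[0,0,0,0,0]}'
python3 - <<'E'
from h import *
T=snap('top');S=snap('side')
save('app.png',np.hstack([cv2.resize(c['pixels'][y:y+90,x:x+90],(400,400),interpolation=cv2.INTER_CUBIC) for c,x,y in((T,350,155),(S,305,205))]))
o=ctrl.get_obs();print(o['ee_pos'],o['eef_rot'][2],o['grip_width']); p=o['ee_pos']
print(proj(T,[p])-[350,155],proj(S,[p,p+[0,0,-.019]])-[305,205])
E
```

```text
time_s: 2.18
ee_pos: [0.4723, -0.3071, 0.1085]
eef_rot: [-3.132, 0.007, 0.249]
force: [-0.3, 0.2, -1.7]
grip_width: 0.0939
[ 0.47485845 -0.30878178  0.11549572] 0.24968401094480308 0.09385451445801325
[[45.9350109  38.43782514]] [[46.81971873 44.18991683]
 [46.58123    49.35196614]]
```

View pics/app.png

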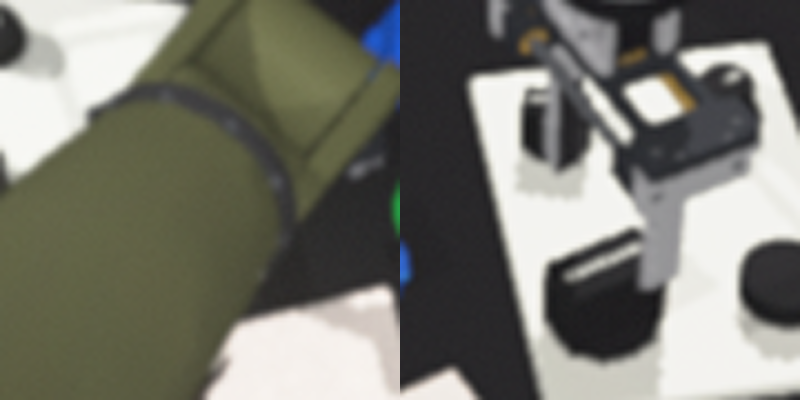

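The gripper is over the knob. In the side view the near fingertip is at (655,285), outside the knob's flat side and clear of the neighbours. Descending to grip.

```bash
python3 -m creep '{"translation":[[0,0,-25],[0,0,-50],[0,0,-65],[0,0,-75],[0,0,-75]],"yaw":[0,0,0,0,0],"gripper":[0,0,0,0,0]}' 20
python3 -m creep '{"translation":[[0,0,0],[0,0,0],[0,0,0],[0,0,0],[0,0,0]],"yaw":[0,0,0,0,0],"gripper":[120,200,200,200,200]}' 20
python3 -m creep '{"translation":[[0,0,0],[0,0,0],[0,0,0]],"yaw":[0,0,0],"gripper":[200,200,200]}'
```

```text
time_s: 2.7
ee_pos: [0.4752, -0.3089, 0.0409]
eef_rot: [-3.139, 0.001, 0.25]
force: [-0.2, 0.1, -0.7]
grip_width: 0.0942
time_s: 3.12
ee_pos: [0.4754, -0.3091, 0.0416]
eef_rot: [-3.14, 0.0, 0.25]
force: [0.5, 1.0, 0.8]
grip_width: 0.064
time_s: 3.37
ee_pos: [0.4755, -0.3091, 0.0417]
eef_rot: [-3.14, 0.0, 0.25]
force: [0.1, -0.2, -0.8]
grip_width: 0.044
```

```bash
python3 -m creep '{"translation":[[0,0,0],[0,0,0],[0,0,0],[0,0,0],[0,0,0]],"yaw":[0,0,0,0,0],"gripper":[200,200,200,200,200]}' 20
python3 -m creep '{"translation":[[0,0,20],[0,0,50],[0,0,85],[0,0,120],[0,0,120]],"yaw":[0,0,0,0,0],"gripper":[200,200,200,200,200]}'
python3 - <<'E'
from h import *
S=snap('side'); save('lift.png',S['pixels'][150:270,280:440],5)
o=ctrl.get_obs();p=o['ee_pos'];print(p,o['eef_rot'],o['grip_width'],o['force'])
pickle.dump((S,o),open('lift.pkl','wb'))
a=o['eef_rot'][2]; X=np.array([np.cos(a),np.sin(a),0]);Y=np.array([-X[1],X[0],0])
print((proj(S,[p+.021*np.array([0,0,1])+s*.032*X+t*.018*Y for s,t in((-1,-1),(1,-1),(1,1),(-1,1))])-[280,150])*5)
E
```

```text
time_s: 3.78
ee_pos: [0.4755, -0.3091, 0.0417]
eef_rot: [-3.14, 0.0, 0.25]
force: [-0.0, 0.1, 0.9]
grip_width: 0.0361
time_s: 4.2
ee_pos: [0.4774, -0.3105, 0.1685]
eef_rot: [3.136, -0.006, 0.25]
force: [0.1, 0.5, -0.3]
grip_width: 0.0359
[ 0.47654975 -0.30988822  0.16507124] [ 3.1384487  -0.00345081  0.24988948] 0.03616036078443 [ 0.97541009  0.02267358 -2.84869694]
[[328.60223812 442.94925442]
 [444.54662568 397.58085073]
 [405.57624837 351.67538646]
 [291.25045001 395.37179016]]
```

View pics/lift.png

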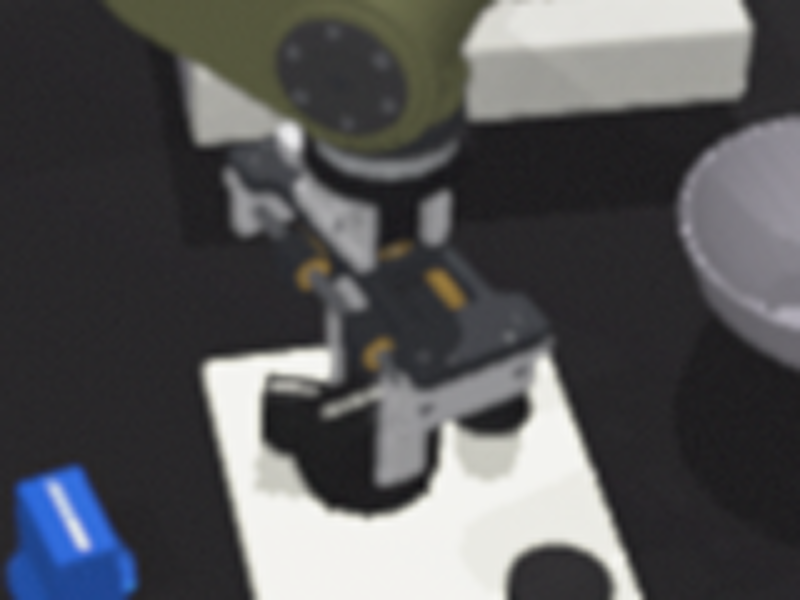

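```bash
python3 - <<'E'
from h import *
S0=pickle.load(open('side.pkl','rb'));S,o=pickle.load(open('lift.pkl','rb'));p=o['ee_pos']
X=np.array([np.cos(.25),np.sin(.25),0]);Y=np.array([-X[1],X[0],0])
zt=p[2]+.0208
# white-line profile along knob x, both times (max over +-3mm in y)
for c,ctr,z in((S0,np.array([.4752,-.309]),.0625),(S,p[:2],zt)):
    s=np.arange(-36,37,2); out=[]
    for k in s:
        uv=proj(c,[np.r_[ctr,z]+k/1000*X+t/1000*Y for t in np.arange(-6,7)]).astype(np.float32)
        g=cv2.remap(c['pixels'].min(2),uv[:,0].reshape(1,-1),uv[:,1].reshape(1,-1),1)[0]; out.append((int(k),int(g.max()),int(g.argmax()-6)))
    print(out[:20])
    uv=proj(c,[np.r_[ctr,z-.049]]); print(uv)
E
```

```text
[(-36, 71, 6), (-34, 47, 6), (-32, 49, -1), (-30, 75, -1), (-28, 118, 1), (-26, 154, 0), (-24, 165, 0), (-22, 161, 1), (-20, 162, 1), (-18, 168, 0), (-16, 165, 0), (-14, 167, 1), (-12, 168, 0), (-10, 166, 0), (-8, 166, 1), (-6, 176, 1), (-4, 174, 0), (-2, 165, 2), (0, 162, 1), (2, 167, 0)]
[[350.74372433 275.81855498]]
[(-36, 33, 2), (-34, 33, -4), (-32, 33, -5), (-30, 36, -3), (-28, 48, -1), (-26, 71, 1), (-24, 97, 1), (-22, 123, 2), (-20, 132, 1), (-18, 129, 3), (-16, 125, 2), (-14, 120, 1), (-12, 118, 1), (-10, 122, 2), (-8, 132, 2), (-6, 136, 2), (-4, 130, 3), (-2, 126, 2), (0, 126, 2), (2, 134, 1)]
[[352.87984378 243.45847245]]
```

```bash
python3 -m creep '{"translation":[[5,38,0],[10,77,0],[16,116,0],[21,155,0],[26,194,0]],"yaw":[0.065,0.13,0.195,0.26,0.325],"gripper":[200,200,200,200,200]}'
python3 -m creep '{"translation":[[5,38,0],[10,77,0],[16,116,0],[21,155,0],[26,194,0]],"yaw":[0.065,0.13,0.195,0.26,0.325],"gripper":[200,200,200,200,200]}'
python3 -m creep '{"translation":[[6,39,0],[12,73,0],[15,96,0],[15,96,0],[15,96,0]],"yaw":[0.065,0.13,0.165,0.165,0.165],"gripper":[200,200,200,200,200]}'
python3 - <<'E'
from h import *
T=snap('top');S=snap('side')
save('over.png',np.hstack([cv2.resize(c['pixels'][y:y+100,x:x+100],(400,400),interpolation=cv2.INTER_CUBIC) for c,x,y in((T,190,110),(S,280,70))]))
o=ctrl.get_obs();p=o['ee_pos'];print(p,o['eef_rot'],o['grip_width'],o['force'])
pickle.dump((T,S,o),open('over.pkl','wb'))
a=o['eef_rot'][2];X=np.array([np.cos(a),np.sin(a),0]);Y=np.array([-X[1],X[0],0])
out=[]
for k in np.arange(-36,37,2):
    uv=proj(S,[p+[0,0,.0208]+k/1000*X+t/1000*Y for t in np.arange(-6,7)]).astype(np.float32)
    g=cv2.remap(S['pixels'].min(2),uv[:,0].reshape(1,-1),uv[:,1].reshape(1,-1),1)[0]; out.append((int(k),int(g.max()),int(g.argmax()-6)))
print(out)
print((proj(S,[p+[0,0,-.0292],p+[0,0,.0208]])-[280,70])*4)
E
```

```text
time_s: 4.67
ee_pos: [0.5018, -0.114, 0.1636]
eef_rot: [3.14, -0.002, 0.578]
force: [1.3, -0.6, -1.1]
grip_width: 0.0362
time_s: 5.08
ee_pos: [0.5272, 0.082, 0.1622]
eef_rot: [3.141, -0.001, 0.906]
force: [1.5, -0.4, -0.9]
grip_width: 0.036
time_s: 5.5
ee_pos: [0.5415, 0.1787, 0.1605]
eef_rot: [-3.14, 0.001, 1.073]
force: [-0.5, -0.4, -1.1]
grip_width: 0.0357
[0.54178527 0.1771786  0.1611671 ] [-3.14052912e+00  5.00070730e-04  1.06989428e+00] 0.03596283517072307 [ 0.12190545 -0.40137843 -1.00455619]
[(-36, 48, -3), (-34, 63, -3), (-32, 79, -3), (-30, 96, -3), (-28, 115, -1), (-26, 133, -3), (-24, 142, -3), (-22, 151, -2), (-20, 159, -2), (-18, 156, -1), (-16, 159, -1), (-14, 155, -1), (-12, 152, -3), (-10, 153, -2), (-8, 155, -2), (-6, 149, -2), (-4, 152, -1), (-2, 148, -1), (0, 148, 0), (2, 148, -2), (4, 150, -2), (6, 147, -1), (8, 148, -1), (10, 144, -1), (12, 143, 0), (14, 140, 0), (16, 136, -2), (18, 130, -1), (20, 126, -1), (22, 111, -1), (24, 99, 0), (26, 83, 0), (28, 70, 1), (30, 57, 1), (32, 56, -6), (34, 59, -6), (36, 63, -6)]
[[199.84889295 251.31282499]
 [200.10226614 197.60638452]]
```

View pics/over.png

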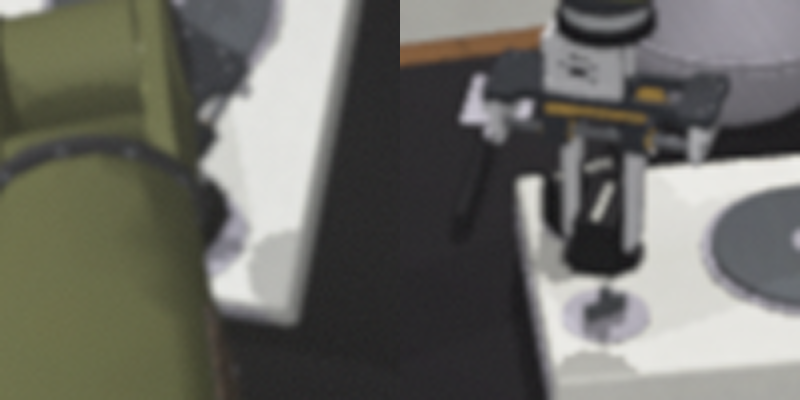

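```bash
python3 - <<'E'
from h import *
T,S,o=pickle.load(open('over.pkl','rb'));p=o['ee_pos']
g=S['pixels'].max(2)
for r in range(128,140): print(r,g[r,314:348].tolist())
th=np.linspace(0,2*np.pi,60)
for z in(-.0292,-.0262):
    q=proj(S,[p+[.034*np.cos(a),.034*np.sin(a),z] for a in th]); print(q.min(0),q.max(0))
q=proj(S,[[.5437+.037*np.cos(a),.1759+.037*np.sin(a),.072] for a in th]); print('disc',q.min(0),q.max(0))
for r in range(145,153): print(r,S['pixels'][r,314:348,0].tolist())
E
```

```text
128 [191, 159, 134, 115, 90, 64, 65, 93, 94, 59, 34, 31, 30, 32, 31, 32, 31, 34, 33, 29, 33, 69, 120, 150, 152, 146, 171, 207, 217, 218, 218, 218, 218, 218]
129 [189, 159, 145, 135, 120, 100, 85, 81, 69, 44, 30, 31, 30, 30, 31, 31, 30, 31, 32, 29, 32, 70, 120, 150, 150, 145, 175, 208, 218, 217, 217, 217, 216, 217]
130 [188, 159, 149, 147, 141, 132, 109, 84, 56, 36, 31, 31, 31, 33, 31, 31, 31, 30, 28, 29, 35, 70, 120, 147, 140, 126, 152, 195, 216, 217, 217, 217, 216, 216]
131 [184, 159, 150, 150, 150, 144, 118, 78, 49, 34, 32, 30, 32, 31, 31, 32, 32, 33, 30, 30, 33, 67, 114, 133, 114, 91, 118, 177, 212, 216, 215, 216, 216, 216]
132 [172, 155, 151, 152, 150, 141, 111, 68, 42, 34, 30, 31, 30, 32, 31, 30, 31, 31, 32, 29, 29, 56, 91, 101, 80, 63, 100, 167, 210, 216, 215, 215, 215, 215]
133 [165, 155, 151, 152, 150, 137, 102, 60, 36, 32, 31, 32, 32, 33, 33, 32, 32, 31, 32, 30, 28, 36, 55, 59, 51, 57, 101, 168, 209, 215, 215, 214, 215, 214]
134 [160, 152, 152, 151, 149, 135, 100, 59, 34, 31, 32, 32, 32, 30, 32, 32, 30, 32, 31, 31, 28, 28, 31, 34, 38, 60, 113, 174, 209, 215, 214, 214, 214, 2
[... 1653 characters left out ...]
6, 217]
149 [124, 158, 202, 227, 233, 227, 214, 199, 193, 187, 179, 151, 105, 75, 73, 82, 91, 97, 103, 112, 117, 129, 155, 176, 180, 178, 177, 179, 196, 215, 216, 216, 216, 216]
150 [117, 149, 194, 226, 233, 229, 215, 199, 196, 192, 181, 155, 117, 95, 97, 105, 113, 118, 123, 127, 131, 144, 165, 177, 180, 179, 175, 175, 192, 214, 217, 215, 215, 216]
151 [116, 148, 190, 224, 232, 231, 218, 200, 197, 194, 185, 158, 126, 114, 116, 120, 120, 126, 138, 151, 155, 164, 174, 178, 178, 176, 176, 183, 201, 215, 216, 215, 216, 217]
152 [113, 144, 183, 220, 232, 233, 226, 213, 199, 195, 189, 165, 134, 125, 125, 123, 122, 128, 151, 171, 176, 177, 178, 176, 176, 175, 182, 199, 214, 217, 217, 218, 220, 223]
```

```bash
python3 -m creep '{"translation":[[1,-1,-8],[1,-1,-16],[1,-1,-24],[1,-1,-24],[1,-1,-24]],"yaw":[0,0,0,0,0],"gripper":[200,200,200,200,200]}'
python3 -m creep '{"translation":[[0,0,-3],[0,0,-6],[0,0,-9],[0,0,-12],[0,0,-12]],"yaw":[0,0,0,0,0],"gripper":[200,200,200,200,200]}'
```

```text
time_s: 6.02
ee_pos: [0.5426, 0.1758, 0.1364]
eef_rot: [-3.14, 0.001, 1.069]
force: [0.1, -0.4, -0.8]
grip_width: 0.036
time_s: 6.43
ee_pos: [0.5423, 0.1757, 0.1238]
eef_rot: [-3.139, 0.002, 1.069]
force: [-0.1, -0.7, -1.1]
grip_width: 0.0359
```

```bash
python3 -m creep '{"translation":[[0,0,-2],[0,0,-4],[0,0,-6],[0,0,-6]],"yaw":[0,0,0,0],"gripper":[200,200,200,200]}'
python3 -m creep '{"translation":[[0,0,-1],[0,0,-1.5],[0,0,-2],[0,0,-2]],"yaw":[0,0,0,0],"gripper":[200,200,200,200]}'
python3 - <<'E'
from h import *
o=ctrl.get_obs();print(o['ee_pos'],o['eef_rot'],o['force'],o['moment'])
S=snap('side'); save('onkey.png',S['pixels'][90:165,290:390],8)
E
```

```text
time_s: 6.77
ee_pos: [0.5423, 0.1758, 0.1177]
eef_rot: [-3.139, 0.002, 1.07]
force: [0.4, 0.0, -0.9]
grip_width: 0.036
time_s: 7.1
ee_pos: [0.5425, 0.1759, 0.1173]
eef_rot: [-3.14, 0.001, 1.07]
force: [-7.8, -1.0, 14.8]
grip_width: 0.0355
[0.54251707 0.17586298 0.11726395] [-3.13985402e+00  1.23041459e-03  1.06954594e+00] [-7.77401071 -1.00431641 14.79021971] [-0.39041332  1.54090063 -0.04904915]
```

View pics/onkey.png

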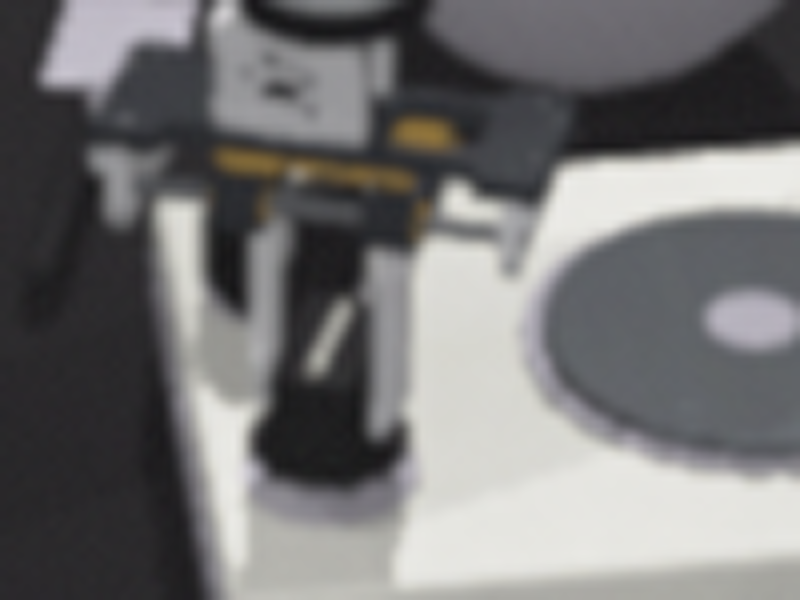

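The knob is on the key: contact at TCP z 0.1173 against the 0.1172 predicted, and the pin is in the slot (the underside is well below the tip height). Now turning slowly with a lighter press.

```bash
python3 -m creep '{"translation":[[0,0,-0.6],[0,0,-0.6],[0,0,-0.6],[0,0,-0.6],[0,0,-0.6]],"yaw":[-0.03,-0.06,-0.09,-0.12,-0.15],"gripper":[200,200,200,200,200]}'
python3 -m creep '{"translation":[[0,0,-0.6],[0,0,-0.6],[0,0,-0.6],[0,0,-0.6],[0,0,-0.6]],"yaw":[-0.03,-0.06,-0.09,-0.12,-0.15],"gripper":[200,200,200,200,200]}'
python3 -c "
from station import ctrl
o=ctrl.get_obs();print(o['moment'])"
```

```text
time_s: 7.57
ee_pos: [0.543, 0.1758, 0.1174]
eef_rot: [-3.141, 0.0, 0.918]
force: [1.0, -1.7, 4.9]
grip_width: 0.036
time_s: 7.98
ee_pos: [0.5433, 0.1756, 0.1172]
eef_rot: [3.141, -0.0, 0.767]
force: [0.5, -0.9, 0.9]
grip_width: 0.0357
[-0.35357886  0.10379971  0.01166633]
```

```bash
python3 -m creep '{"translation":[[0,0,-0.8],[0,0,-0.8],[0,0,-0.8],[0,0,-0.8],[0,0,-0.8]],"yaw":[-0.03,-0.06,-0.09,-0.12,-0.15],"gripper":[200,200,200,200,200]}'
python3 -m creep '{"translation":[[0,0,-0.8],[0,0,-0.8],[0,0,-0.8]],"yaw":[-0.03,-0.06,-0.09],"gripper":[200,200,200]}'
```

```text
time_s: 8.4
ee_pos: [0.5434, 0.1756, 0.1166]
eef_rot: [3.141, -0.001, 0.615]
force: [0.7, -0.8, -1.1]
grip_width: 0.0358
time_s: 8.65
ee_pos: [0.5433, 0.1756, 0.1157]
eef_rot: [3.141, -0.0, 0.524]
force: [-0.6, -0.7, -1.1]
grip_width: 0.036
```

```bash
python3 -m creep '{"translation":[[0,0,-0.5],[0,0,-1],[0,0,-1.5],[0,0,-1.5]],"yaw":[-0.02,-0.04,-0.06,-0.06],"gripper":[200,200,200,200]}'
python3 - <<'E'
from h import *
o=ctrl.get_obs();print(o['ee_pos'],o['force'],o['moment'])
S=snap('side'); save('turn.png',S['pixels'][90:165,290:390],8)
E
```

```text
time_s: 8.98
ee_pos: [0.5433, 0.1756, 0.114]
eef_rot: [3.141, -0.0, 0.462]
force: [0.4, -0.2, -1.9]
grip_width: 0.0359
[0.54327209 0.17561311 0.11399148] [ 0.3848899  -0.18548417 -1.89179919] [-0.04072619  0.09669777 -0.00213144]
```

View pics/turn.png

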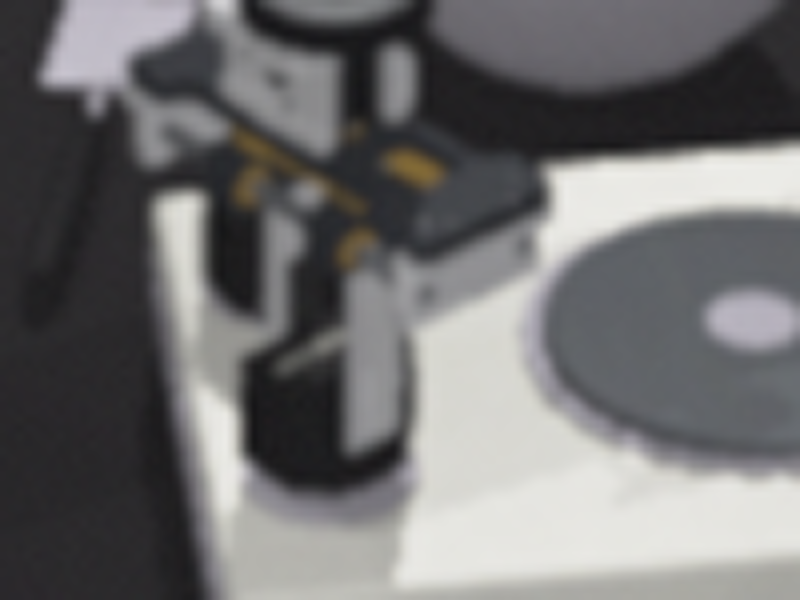

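The side view shows the knob turning with the gripper and 3 mm lower with no contact force, so the slot is passing over the key. I'll keep turning into line while following it down.

```bash
python3 -m creep '{"translation":[[0,0,-0.5],[0,0,-1],[0,0,-1.5],[0,0,-2],[0,0,-2]],"yaw":[-0.03,-0.06,-0.09,-0.12,-0.15],"gripper":[200,200,200,200,200]}'
python3 -m creep '{"translation":[[0,0,-1],[0,0,-2],[0,0,-3],[0,0,-4],[0,0,-4]],"yaw":[-0.01,-0.02,-0.02,-0.02,-0.02],"gripper":[200,200,200,200,200]}'
```

```text
time_s: 9.45
ee_pos: [0.5433, 0.1756, 0.112]
eef_rot: [3.141, -0.0, 0.313]
force: [-0.1, 0.1, -1.1]
grip_width: 0.036
time_s: 9.87
ee_pos: [0.5432, 0.1756, 0.1077]
eef_rot: [3.141, 0.0, 0.293]
force: [-0.5, -0.1, -0.5]
grip_width: 0.0358
```

```bash
python3 -m creep '{"translation":[[0,0,-1.5],[0,0,-3],[0,0,-4.5],[0,0,-5.5],[0,0,-5.5]],"yaw":[0,0,0,0,0],"gripper":[200,200,200,200,200]}'
python3 -m creep '{"translation":[[0,0,-0.5],[0,0,-1],[0,0,-1.5],[0,0,-1.5]],"yaw":[0,0,0,0],"gripper":[200,200,200,200]}'
```

```text
time_s: 10.28
ee_pos: [0.5431, 0.1755, 0.1019]
eef_rot: [3.141, 0.001, 0.293]
force: [-0.4, 0.1, -1.3]
grip_width: 0.0358
time_s: 10.62
ee_pos: [0.5432, 0.1756, 0.1017]
eef_rot: [3.141, -0.0, 0.293]
force: [-5.7, -2.1, 12.1]
grip_width: 0.0356
```

Firm seat at TCP z 0.1017, a total drop of 15.6 mm from the key. I'll ease off the press, release and retreat.

```bash
python3 -m creep '{"translation":[[0,0,0.2],[0,0,0.2],[0,0,0.2],[0,0,0.2],[0,0,0.2]],"yaw":[0,0,0,0,0],"gripper":[200,80,80,80,80]}'
python3 -m creep '{"translation":[[0,0,0],[0,0,0],[0,0,0],[0,0,8],[0,0,20]],"yaw":[0,0,0,0,0],"gripper":[80,80,80,80,80]}'
python3 -m creep '{"translation":[[0,0,35],[0,0,70],[0,0,100],[0,-40,100],[0,-80,100]],"yaw":[0,0,0,0,0],"gripper":[80,80,80,80,80]}'
python3 -m creep '{"translation":[[0,-40,0],[0,-80,0],[0,-120,0],[0,-160,0],[0,-200,0]],"yaw":[0,0,0,0,0],"gripper":[80,80,80,80,80]}'
python3 -m creep '{"translation":[[0,0,0],[0,0,0],[0,0,0]],"yaw":[0,0,0],"gripper":[80,80,80]}'
python3 - <<'E'
from h import *
T=snap('top');S=snap('side')
save('end.png',np.hstack([cv2.resize(c['pixels'][y:y+80,x:x+80],(400,400),interpolation=cv2.INTER_CUBIC) for c,x,y in((T,175,125),(S,295,85))]))
for n,c,(x,y,w,h) in(('T',T,(222,148,36,34)),('S',S,(315,125,34,34))):
    W=cloud(c)[y:y+h,x:x+w].reshape(-1,3); W=W[np.isfinite(W[:,2])]; zt=np.percentile(W[:,2],98); Q=W[W[:,2]>.112]
    print(n,len(Q),Q[:,:2].mean(0),np.median(Q[:,2]),cv2.minAreaRect((Q[:,:2]*1000).astype(np.float32)))
E
```

```text
time_s: 11.03
ee_pos: [0.5432, 0.1756, 0.1018]
eef_rot: [3.141, -0.0, 0.293]
force: [-0.1, -0.6, -0.2]
grip_width: 0.0591
time_s: 11.45
ee_pos: [0.5427, 0.1755, 0.1216]
eef_rot: [3.141, 0.002, 0.293]
force: [-0.2, -0.1, -0.3]
grip_width: 0.0643
time_s: 11.87
ee_pos: [0.5431, 0.0958, 0.2249]
eef_rot: [3.141, -0.003, 0.297]
force: [1.4, -1.3, -0.7]
grip_width: 0.0642
time_s: 12.28
ee_pos: [0.5428, -0.1062, 0.2266]
eef_rot: [3.14, -0.004, 0.297]
force: [0.8, -0.3, 0.4]
grip_width: 0.0644
time_s: 12.53
ee_pos: [0.5429, -0.1059, 0.2274]
eef_rot: [3.139, -0.005, 0.296]
force: [-0.1, 1.5, 0.1]
grip_width: 0.0645
T 254 [0.54045442 0.17430525] 0.1219140602491056 ((541.6990966796875, 175.5222625732422), (64.33252716064453, 36.93279266357422), 17.27607536315918)
S 317 [0.52986153 0.05753002] 0.12481818280279068 ((517.9025268554688, 49.41889190673828), (312.02545166015625, 67.40050506591797), 78.81288146972656)
```

View pics/end.png

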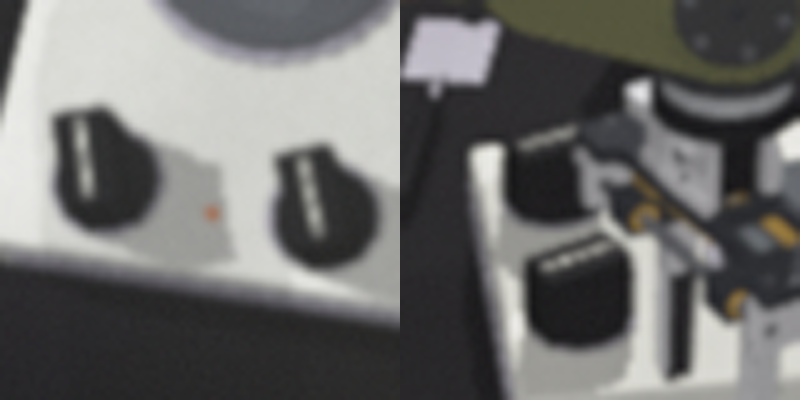

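The knob sits home and upright: its top is at z 0.1219 against the 0.122 expected, at (0.542, 0.1755), yaw 17°, level with the fitted knob. The robot is clear, so I'm handing in.

```bash
python3 -c "
from station import ctrl
print(ctrl.hand_in())"
```

```text
the job is handed in; nothing more can be done
None
```

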